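Line up the microscope lenses by length

ROBOT

A 7-joint arm with a two-finger parallel gripper is mounted at the origin on the work surface. World frame = base frame: x ahead of the robot, y to its left, z up, the work surface at z = 0. Lengths are in mm, angles in rad, forces in N, time in s.
With the tool pointing down it reaches from about 400 to 850 mm from the base axis. Payload 6.9 kg.
Tool frame: the origin (TCP) lies on the mounting face of the last link; the fingertips stand 173 mm ahead of it and the grasp point (between the pads) lies 155 mm ahead of it; z points along the fingers, y is the line along which they close (so a half turn about z gives the same grasp; the last joint's range is limited). The gripper opens to 85 mm and grips with 20 to 120 N. Pads are 22 mm wide; open, the fingers measure 114 mm over their backs; the gripper's body (76 mm by 85 mm) begins 54 mm behind the grasp point. The pads swing forward as they close: fully open they stand 13 mm farther back than shut.
Start: joints at [-1.083, 0.507, -0.238, 1.5, 0.126, 1.149, -0.155], TCP at [233.47, 579.749, 404.675] pointing down, gripper open.
Joint ranges: [-3.08, 3.08], [-0.24, 2.05], [-1.43, 1.35], [0, 2.5], [-1.52, 4.66], [0.17, 1.96], [-2.89, 2.89]. Speed limits (rad/s): [2.39, 2.39, 3.14, 3.14, 3.14, 3.14, 3.14].

INTERFACE

Orientations are given as a unit quaternion [x, y, z, w].
In Python, from workcell import ctrl gives the robot as it stands.
- The arm moves only by the tool apply_moves, never from a script. Its arguments are lists of equal length, an entry for each row: "jaw": the closure, from -1 (fully open) to 1 (shut); "linear": the shift along the tool's x, y, z in normalised numbers (1 is 0.8 m), a list of three; "twist": the turn about the tool's z in normalised numbers (1 is 60 degrees). A call has exactly 5 rows; each row is the pose to reach, as a shift and turn from the pose commanded when the call began, along the tool's axes at that moment; what a row does not reach only later rows make up. A row lasts 1/8 s, in which the tool goes at most 62.5 mm and 10.7 degrees, less where a joint would pass 70% of its speed; a pose out of reach is approached as far as the arm can. A shift or turn number past 1, either way, is cut back to 1. A call with a gripper value outside its range is refused whole. The fingers move at their own pace and stop on an object; "newtons" is the grip in N (left out, the last holds). Time passes only in rows, so rows that repeat a pose let the fingers close, or fill a call up. It gives the time, the measured TCP pose, the force, the opening and the grip force at its end, in the units of the state.
- ctrl.read_state(): the state, without advancing time (a new reading comes with each control period).
- ctrl.get_image(name): name is "side" or "top" or "wrist"; returns a dict with "frame" (400x640x3 uint8, red, green, blue), "K" (3x3 intrinsics, pixels), "T" (4x4, takes a point from camera to world coordinates). Camera axes: x right, y down, z forward; pixel columns grow to the right and rows downward; lengths in mm; the calibration is good to about 2 mm. The wrist camera is an equidistant fisheye: a pixel r from the principal point sees the ray r / f radians off the axis. A picture is of the moment at which its call begins. There is no depth.
- ctrl.finish_job(): hands the job in; it is judged then, once.
Trained networks look in the newest picture that a camera, given by its name, has taken for a name from the list of things; names that differ only in an ending like _2 or _b are one class to them, and where a whole thing is asked for, a point or a joint stands for the part that bears it (a point fixed in the world has none). Each returns a list of dicts, best first, with "conf" (0 to 1); they miss things now and then, are a little off and sometimes report something else, mostly with a low value. They report only what shows in the picture. A call takes as long as a camera call.
- ctrl.outline_of(camera, query): "region" (400x640 bool, what is visible of it) and "bbox" ([left, top, width, height] in pixels, round what is visible of it).
The state is a dict: "time": time; "q": joint angles; "qvel": joint speeds; "effort": joint torques, N m; "eef_pos": TCP position; "ee_rot": TCP orientation; "contact_force": force on the tool from outside, world axes, zero at the start; "torque": the same for the moment, N m; "gripper_width": finger opening in mm; "grip_force": force on a finger pad.
Only numpy, scipy, OpenCV 4.12 (cv2) and the standard library are available. Lean on these libraries where they do the work, as an engineer would, in place of code of your own. Each camera call takes 0.05 s, during which the arm holds its last target. There are 200 camera calls.

TASK

Stand the four loose black microscope lenses upright on the row of four round rubber pads, one in the middle of each pad, in order of height: the tallest on the pad next to the upright metal end stop, then step by step down to the shortest at the far end. Set each one down gently rather than dropping it, never let one tip over, and leave the brown jar where it is.

Things in the scene. Friction and masses are not known exactly. Their poses are not given: they have to be found in the camera images.
- lens_longest: Black cylindrical microscope lens with a thin silver ring and a glass top, the longest and widest of the four: 46 mm across, 88 mm tall, standing upright and loose on the bench. 0.17 to 0.29 kg. Origin at the centre of its underside, z up along the barrel.
- lens_long: Black cylindrical microscope lens with a thin silver ring and a glass top, the second longest: 42 mm across, 72 mm tall, standing upright and loose on the bench. 0.13 to 0.23 kg. Origin at the centre of its underside, z up along the barrel.
- lens_short: Black cylindrical microscope lens with a thin silver ring and a glass top, the third longest: 38 mm across, 56 mm tall, standing upright and loose on the bench. 0.10 to 0.17 kg. Origin at the centre of its underside, z up along the barrel.
- lens_shortest: Black cylindrical microscope lens with a thin silver ring and a glass top, the shortest and narrowest: 34 mm across, 40 mm tall, standing upright and loose on the bench. 0.07 to 0.12 kg. Origin at the centre of its underside, z up along the barrel.
- pad_a: Dark round rubber pad, 60 mm across and 4 mm thick, fixed on a pale wooden board (90 x 420 mm, 8 mm high) lying on the bench; at the end on the robot's left (+y) of the row of four, which are 80 mm apart centre to centre. Origin at the centre of its underside; its top, 4 mm above the origin, is 12 mm above the bench. z up, y along the row.
- pad_b: Dark round rubber pad, 60 mm across and 4 mm thick, fixed on a pale wooden board (90 x 420 mm, 8 mm high) lying on the bench; second from the robot's left of the row of four, which are 80 mm apart centre to centre. Origin at the centre of its underside; its top, 4 mm above the origin, is 12 mm above the bench. z up, y along the row.
- pad_c: Dark round rubber pad, 60 mm across and 4 mm thick, fixed on a pale wooden board (90 x 420 mm, 8 mm high) lying on the bench; third from the robot's left of the row of four, which are 80 mm apart centre to centre. Origin at the centre of its underside; its top, 4 mm above the origin, is 12 mm above the bench. z up, y along the row.
- pad_d: Dark round rubber pad, 60 mm across and 4 mm thick, fixed on a pale wooden board (90 x 420 mm, 8 mm high) lying on the bench; at the end on the robot's right (-y) of the row of four, which are 80 mm apart centre to centre. Origin at the centre of its underside; its top, 4 mm above the origin, is 12 mm above the bench. z up, y along the row.
- end_stop: Upright silver aluminium block, 80 mm across the row, 22 mm thick along it and 40 mm tall (top 48 mm above the bench), fixed on the board at one end or the other of the row, its centre 70 mm from the centre of the nearest pad. The other end has only a flat silver strip, 3 mm high. Origin at the centre of its underside.
- jar: Small brown glass jar with a white cap, 48 mm across and 62 mm tall, loose among the lenses; not part of the row. Origin at the centre of its underside.

How it is judged (in metres and radians):
At the end, for the whole second after the job is handed in: Each lens stands at rest, upright within 0.1 rad, on its own pad, its centre within 12 mm of the pad's centre and its underside on the pad's top (within 5 mm): the longest on the pad next to the end stop, then the second longest, the third, and the shortest on the pad farthest from the stop (((horizontal distance between end_stop and pad_a below 0.1 m and horizontal distance between lens_longest and pad_a below 0.012 m and z of lens_longest in the frame of pad_a between 0 and 0.009 m and horizontal distance between lens_long and pad_b below 0.012 m and z of lens_long in the frame of pad_b between 0 and 0.009 m and horizontal distance between lens_short and pad_c below 0.012 m and z of lens_short in the frame of pad_c between 0 and 0.009 m and horizontal distance between lens_shortest and pad_d below 0.012 m and z of lens_shortest in the frame of pad_d between 0 and 0.009 m) or (horizontal distance between end_stop and pad_d below 0.1 m and horizontal distance between lens_longest and pad_d below 0.012 m and z of lens_longest in the frame of pad_d between 0 and 0.009 m and horizontal distance between lens_long and pad_c below 0.012 m and z of lens_long in the frame of pad_c between 0 and 0.009 m and horizontal distance between lens_short and pad_b below 0.012 m and z of lens_short in the frame of pad_b between 0 and 0.009 m and horizontal distance between lens_shortest and pad_a below 0.012 m and z of lens_shortest in the frame of pad_a between 0 and 0.009 m)) and angle between each of lens_longest, lens_long, lens_short, lens_shortest's own z axis and vertical below 0.1 rad and linear speed of each of lens_longest, lens_long, lens_short, lens_shortest below 0.02 m/s and angular speed of each of lens_longest, lens_long, lens_short, lens_shortest below 0.2 rad/s); the robot touches nothing.
It fails at once if a lens is tipped over (more than 0.5 rad from upright) (angle between any of lens_longest, lens_long, lens_short, lens_shortest's own z axis and vertical above 0.5 rad).
It fails at once if a lens is let go in the air (underside more than 35 mm above the bench, that is 23 mm above a pad, and not held) ((height (world z) of lens_longest above 0.035 m and contact force between lens_longest and the fingers below 0.05 N) or (height (world z) of lens_long above 0.035 m and contact force between lens_long and the fingers below 0.05 N) or (height (world z) of lens_short above 0.035 m and contact force between lens_short and the fingers below 0.05 N) or (height (world z) of lens_shortest above 0.035 m and contact force between lens_shortest and the fingers below 0.05 N)).
It fails at once if the brown jar is shifted by more than 25 mm or knocked over (distance of jar from where it was at the start of the episode above 0.025 m or angle between jar's own z axis and vertical above 0.5 rad).
It also fails if it takes over 112 s, if anything falls off the work surface, if the arm or the gripper's body presses on something with over 40 N, if the wrist force passes 120 N, or if a joint passes its speed limit or range.

## Working session

There is one attempt and no reset: what is moved stays moved. The work goes in short steps, Python scripts to look and compute and a tool call to move; the robot and the scene stay as the last step left them, time stands still between calls to the robot, and variables do not carry over. Pictures are saved under pics/ and viewed, at most 14 in all, crops included, and the job is handed in when it is done.

Besides the shell and the picture viewer there is one more tool, called after "Call:" as name(argument=value, ...), one argument or row to a line, values as JSON. apply_moves: Moves the arm, as the interface text tells. Its arguments: {"type":"object","properties":{"jaw":{"type":"array","items":{"type":"number"}},"linear":{"type":"array","items":{"type":"array","items":{"type":"number"}}},"twist":{"type":"array","items":{"type":"number"}},"newtons":{"type":"number"}},"required":["jaw","linear","twist"]}

```bash
mkdir -p pics; python3 - <<'E'
from workcell import ctrl
import cv2,numpy as np
s=ctrl.read_state(); print({k:np.round(s[k],3).tolist() for k in s})
for n in ("side","top"):
    im=ctrl.get_image(n); cv2.imwrite(f"pics/{n}0.png",im["frame"][:,:,::-1]); print(n,im["K"].round(1).tolist(),im["T"].round(3).tolist())
    for q in ("lens_longest","lens_long","lens_short","lens_shortest","pad_a","end_stop","jar"):
        print(q,[(round(d["conf"],2),np.round(d["bbox"]).tolist()) for d in ctrl.outline_of(n,q)[:5]])
E
```

```text
{'time': 0.0, 'q': [-1.083, 0.508, -0.238, 1.501, 0.126, 1.149, -0.155], 'qvel': [-0.0, 0.0, 0.0, 0.001, -0.0, -0.001, 0.0], 'effort': [-0.0, -62.059, -2.187, -24.965, 0.013, 0.012, 0.0], 'eef_pos': [233.444, 579.556, 403.835], 'ee_rot': [0.19, 0.982, -0.001, -0.0], 'contact_force': [-0.127, -0.621, 0.657], 'torque': [-0.028, 0.003, -0.033], 'grip_force': 0.0, 'gripper_width': 85.473}
side [[483.1, 0.0, 317.9], [0.0, 483.1, 201.1], [0.0, 0.0, 1.0]] [[-0.699, -0.402, 0.591, -36.879], [-0.714, 0.37, -0.594, 569.323], [0.02, -0.838, -0.546, 591.438], [0.0, 0.0, 0.0, 1.0]]
lens_longest [(0.8, [189.0, 276.0, 38.0, 58.0])]
lens_long [(0.76, [384.0, 181.0, 26.0, 35.0])]
lens_short [(0.96, [263.0, 249.0, 32.0, 41.0])]
lens_shortest [(0.63, [424.0, 178.0, 16.0, 24.0])]
pad_a [(0.82, [219.0, 221.0, 26.0, 20.0]), (0.77, [251.0, 210.0, 30.0, 16.0]), (0.55, [282.0, 199.0, 25.0, 13.0]), (0.52, [305.0, 186.0, 31.0, 12.0])]
end_stop [(0.73, [332.0, 160.0, 27.0, 28.0])]
jar [(0.6, [334.0, 221.0, 28.0, 39.0])]
top [[404.0, 0.0, 321.9], [0.0, 404.0, 197.0], [0.0, 0.0, 1.0]] [[0.008, -0.983, 0.184, 369.177], [-1.0, -0.011, -0.016, 16.619], [0.018, -0.184, -0.983, 915.066], [0.0, 0.0, 0.0, 1.0]]
lens_longest [(0.87, [162.0, 213.0, 36.0, 25.0])]
lens_long [(0.7, [390.0, 220.0, 20.0, 24.0])]
lens_short [(0.74, [240.0, 220.0, 23.0, 25.0])]
lens_shortest [(0.65, [440.0, 231.0, 23.0, 14.0])]
pad_a [(0.93, [253.0, 150.0, 25.0, 20.0]), (0.93, [287.0, 150.0, 25.0, 22.0]), (0.7, [353.0, 151.0, 27.0, 27.0]), (0.63, [321.0, 150.0, 27.0, 26.0]), (0.28, [241.0, 224.0, 19.0, 18.0])]
end_stop [(0.74, [393.0, 147.0, 14.0, 38.0]), (0.21, [310.0, 230.0, 20.0, 22.0])]
jar [(0.77, [311.0, 231.0, 22.0, 22.0])]
```

```bash
python3 - <<'E'
import cv2
t=cv2.imread("pics/top0.png")[120:280,130:500]; cv2.imwrite("pics/topc.png",cv2.resize(t,None,fx=2.16,fy=2.16,interpolation=cv2.INTER_CUBIC))
t=cv2.imread("pics/side0.png")[130:350,150:460]; cv2.imwrite("pics/sidec.png",cv2.resize(t,None,fx=2.5,fy=2.5,interpolation=cv2.INTER_CUBIC))
E
```

```text
(no output)
```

View pics/topc.png

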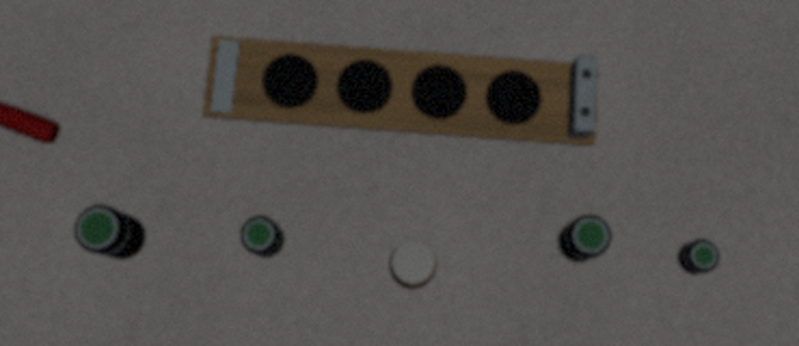

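View pics/sidec.png

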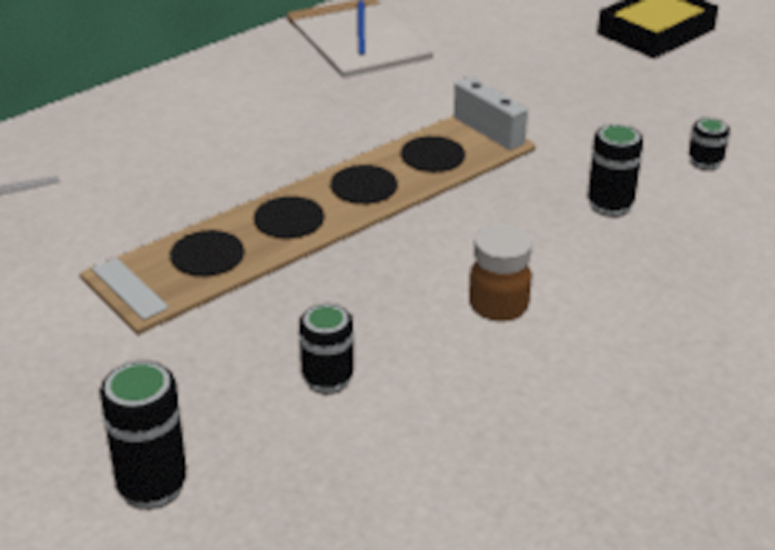

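The views agree: the end stop is on the −y side (pad_d). Lenses run from left to right: longest, short, (jar), long, shortest. Next I'll get the metric positions from the green tops and the dark pads.

```bash
cat > h.py <<'E'
from workcell import ctrl
import cv2,numpy as np
H=dict(lens_longest=88,lens_long=72,lens_short=56,lens_shortest=40)
def ray(im,p,fish=False):
    K,T=im["K"],im["T"]; u=(np.array(p,float)-K[:2,2])/[K[0,0],K[1,1]]
    if fish:
        r=np.linalg.norm(u); d=np.r_[u*(np.sin(r)/r if r>1e-9 else 1),np.cos(r)]
    else: d=np.r_[u,1]
    return T[:3,3],T[:3,:3]@d
def at_z(im,p,z,fish=False):
    o,d=ray(im,p,fish); return (o+d*(z-o[2])/d[2])[:2]
def blobs(mask,amin=20):
    n,l,s,c=cv2.connectedComponentsWithStats(mask.astype(np.uint8)); return [(s[i,4],c[i]) for i in range(1,n) if s[i,4]>=amin]
def green(fr):
    f=cv2.GaussianBlur(fr,(3,3),0).astype(int); return (f[:,:,1]>f[:,:,0]*1.2+5)&(f[:,:,1]>f[:,:,2]*1.15+3)
def tcp():
    from scipy.spatial.transform import Rotation as R
    s=ctrl.read_state(); return np.array(s["eef_pos"]),R.from_quat(s["ee_rot"]).as_matrix(),s
E
python3 - <<'E'
from h import *
ims={n:ctrl.get_image(n) for n in ("top","side")}
for n,im in ims.items():
    print(n)
    for q,h in H.items():
        ds=ctrl.outline_of(n,q)
        if not ds: print(q,"none");continue
        x,y,w,hh=np.array(ds[0]["bbox"]).astype(int)
        m=np.zeros((400,640),bool); m[y-6:y+hh+6,x-6:x+w+6]=1
        b=blobs(green(im["frame"])&m,15)
        print(q,[(a,c.round(1).tolist(),at_z(im,c,h).round(1).tolist()) for a,c in b])
    # pads: dark inside board hull
    for d in ctrl.outline_of(n,"pad_a")[:4]:
        ys,xs=np.nonzero(d["region"]); c=[xs.mean(),ys.mean()]; print("net pad",at_z(im,c,12).round(1),len(xs))
    g=cv2.GaussianBlur(im["frame"],(3,3),0).max(2)
    for a,c in blobs(g<(32 if n=="top" else 60),150):
        p=at_z(im,c,12); print("dark",a,c.round(1),p.round(1))
    for q,z in(("jar",62),("end_stop",48)):
        for d in ctrl.outline_of(n,q)[:1]:
            ys,xs=np.nonzero(d["region"]); print(q,at_z(im,[xs.mean(),ys.mean()],z*(1 if n=="top" else .5)).round(1))
E
```

```text
top
lens_longest [(np.int32(161), [174.4, 225.3], [462.0, 304.0])]
lens_long [(np.int32(113), [403.1, 228.5], [462.1, -168.2])]
lens_short [(np.int32(77), [249.4, 227.9], [461.9, 156.3])]
lens_shortest [(np.int32(48), [455.7, 237.9], [446.2, -289.5])]
net pad [ 615.  -101.1] 484
net pad [624.7  57.9] 506
net pad [630.  137.8] 502
net pad [620.  -21.4] 479
dark 267 [574.  122.4] [ 726.3 -597.9]
dark 526 [525.2 157.1] [ 639. -473.]
dark 447 [263.9 157.1] [630.8 136.8]
dark 448 [298.3 159.7] [625.7  57.1]
dark 449 [332.8 162.2] [620.7 -22.6]
dark 444 [367.3 164.9] [ 615.4 -102.5]
dark 214 [188.1 229.8] [461.  299.4]
jar [431.8   5.4]
end_stop [ 604.3 -167.9]
side
lens_longest [(np.int32(225), [204.5, 282.6], [463.3, 304.8])]
lens_long [(np.int32(58), [397.3, 183.3], [461.2, -166.1])]
lens_short [(np.int32(85), [279.8, 256.5], [462.4, 157.6])]
lens_shortest [(np.int32(23), [434.1, 179.6], [445.4, -286.6])]
net pad [628.4 142.6] 440
net pad [623.   61.7] 414
net pad [617.1 -16.7] 345
net pad [493.9 290.1] 1595
dark 34067 [594.2 206.1] [ 162.5 -495.4]
dark 352 [498.  107.1] [ 593.2 -868.6]
dark 516 [412.  140.1] [ 634.3 -465.9]
dark 255 [322.6 191.2] [612.6 -97.5]
dark 293 [394.5 204.3] [ 467.5 -175.1]
dark 289 [295.1 203.4] [617.5 -17.8]
dark 338 [265.1 216.6] [622.8  61.6]
dark 9318 [ 47.1 350. ] [574. 513.]
dark 384 [232.5 231. ] [628.  140.9]
dark 248 [280.4 276.8] [460.4 159.2]
dark 305 [206.2 294.9] [511.4 279.4]
dark 678 [209.3 316.2] [467.4 302.8]
jar [434.9   9.2]
end_stop [ 612.8 -172.8]
```

```bash
cat >> h.py <<'E'
L=dict(longest=(462.6,304.4),long=(461.7,-167.2),short=(462.1,157),shortest=(445.8,-288))
P=dict(longest=(614,-100),long=(619,-20.2),short=(624,59.4),shortest=(629.4,138.9))
YD=np.array([0.998,-0.0637,0])
def go(xy,z):
    p,R,s=tcp(); d=R.T@(np.r_[xy,z]-p); t=R.T@YD; tw=np.degrees(np.arctan2(-t[0],t[1]))
    print("at",p.round(1),"move m",(d/1000).round(4),"twist",round(tw,1),"t",s["time"],"w",round(s["gripper_width"],1),"grip",round(s["grip_force"],1),"F",np.round(s["contact_force"],1))
E
python3 -c "
from h import *
go(L['longest'],330)"
```

```text
at [233.5 579.7 404.7] move m [-0.3154 -0.1698  0.0747] twist 71.7 t 1.6 w 85.4 grip 0.0 F [0.2 0.2 1.1]
```

Units first: shifts go in shares of 0.8 m and turns go in shares of 60 degrees. So -0.25 m / 0.8 = -0.3125, -0.2 m / 0.8 = -0.25, 50 degrees / 60 = 0.8333.

Call:
apply_moves(
  jaw=[-1,-1,-1,-1,-1],
  linear=[
    [-0.0625,-0.0338,0.015],
    [-0.125,-0.0675,0.03],
    [-0.1875,-0.1013,0.045],
    [-0.25,-0.135,0.06],
    [-0.3125,-0.1688,0.075],
  ],
  twist=[0.1667,0.3333,0.5,0.6667,0.8333],
  newtons=30,
)

```text
time: 2.22
eef_pos: [415.9, 359.7, 344.6]
ee_rot: [0.59, 0.808, 0.0, 0.0]
contact_force: [-0.2, -0.0, 0.3]
gripper_width: 85.2
grip_force: 0.0
```

```bash
python3 -c "
from h import *
go(L['longest'],330)"
```

```text
at [415.9 359.7 344.6] move m [-0.0669  0.0276  0.0146] twist 21.4 t 2.225 w 85.2 grip 0.0 F [-0.2 -0.   0.3]
```

In the tool's units: -0.067 m / 0.8 = -0.0838, -0.05 m / 0.8 = -0.0625, 21.5 degrees / 60 = 0.3583.

Call:
apply_moves(
  jaw=[-1,-1,-1,-1,-1],
  linear=[
    [-0.0313,0.0125,0.0063],
    [-0.0625,0.025,0.0125],
    [-0.0838,0.0344,0.0181],
    [-0.0838,0.0344,0.0181],
    [-0.0838,0.0344,0.0181],
  ],
  twist=[0.1333,0.2667,0.3583,0.3583,0.3583],
)

```text
time: 2.85
eef_pos: [461.3, 306.9, 330.3]
ee_rot: [0.727, 0.687, 0.0, -0.0]
contact_force: [-0.8, 0.6, -1.6]
gripper_width: 85.1
grip_force: 0.0
```

```bash
python3 - <<'E'
from h import *
go(L['longest'],330)
im=ctrl.get_image("wrist"); cv2.imwrite("pics/w1.png",im["frame"][:,:,::-1])
print(im["K"].round(1).tolist(),im["T"].round(3).tolist())
for a,c in blobs(green(im["frame"]),30): print(a,c.round(1),at_z(im,c,88,True).round(1))
E
```

```text
at [461.3 306.9 330.3] move m [-0.0024  0.0014  0.0003] twist 0.4 t 2.85 w 85.1 grip 0.0 F [-0.8  0.6 -1.6]
[[309.7, 0.0, 318.3], [0.0, 309.7, 197.2], [0.0, 0.0, 1.0]] [[0.998, -0.055, -0.016, 465.879], [-0.057, -0.96, -0.272, 375.192], [-0.0, 0.273, -0.962, 299.879], [0.0, 0.0, 0.0, 1.0]]
7891 [619.4 307.1] [868.9 133.8]
1426 [320.6 212.2] [463.4 303.9]
```

View pics/w1.png

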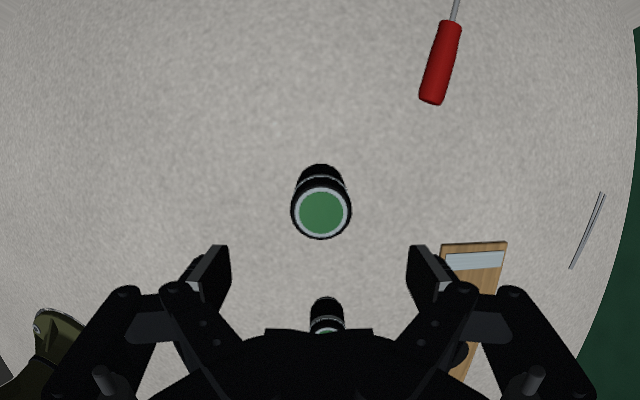

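The wrist view shows the lens at (320,212), which gives (463.4, 303.9). That matches the top and side views, so I'll descend and grip.

In the tool's units: 0.12 m / 0.8 = 0.15, 0.09 m / 0.8 = 0.1125, 0.4 degrees / 60 = 0.0067.

Call:
apply_moves(
  jaw=[-1,-1,-1,-1,-1],
  linear=[
    [-0.0036,0.0023,0.0375],
    [-0.0036,0.0023,0.075],
    [-0.0036,0.0023,0.1125],
    [-0.0036,0.0023,0.15],
    [-0.0036,0.0023,0.15],
  ],
  twist=[0.0067,0.0067,0.0067,0.0067,0.0067],
)

```text
time: 3.52
eef_pos: [462.2, 303.5, 208.6]
ee_rot: [0.729, 0.684, -0.002, -0.001]
contact_force: [0.9, -0.1, 0.2]
gripper_width: 85.2
grip_force: 0.0
```

Call:
apply_moves(
  jaw=[0.1,0.5,1,1,1],
  linear=[
    [0,0,0],
    [0,0,0],
    [0,0,0],
    [0,0,0],
    [0,0,0],
  ],
  twist=[0,0,0,0,0],
  newtons=30,
)

```text
time: 4.15
eef_pos: [463.7, 303.3, 211.6]
ee_rot: [0.73, 0.683, 0.001, -0.0]
contact_force: [-0.9, -0.3, 5.3]
gripper_width: 45.2
grip_force: 29.8
```

```bash
python3 -c "
from h import *
go(P['longest'],340)"
```

```text
at [463.7 303.3 211.6] move m [-0.3922  0.177  -0.1288] twist -0.2 t 4.15 w 45.2 grip 29.8 F [-0.9 -0.3  5.3]
```

In the tool's units: -0.1 m / 0.8 = -0.125, -0.09 m / 0.8 = -0.1125.

Call:
apply_moves(
  jaw=[1,1,1,1,1],
  linear=[
    [0,0,-0.0125],
    [0,0,-0.0438],
    [0,0,-0.0813],
    [0,0,-0.1125],
    [0,0,-0.125],
  ],
  twist=[0,0,0,0,0],
  newtons=40,
)

```text
time: 4.78
eef_pos: [463.7, 302.9, 312.1]
ee_rot: [0.73, 0.683, 0.001, 0.0]
contact_force: [0.7, -0.3, -1.6]
gripper_width: 45.3
grip_force: 41.4
```

Call:
apply_moves(
  jaw=[1,1,1,1,1],
  linear=[
    [-0.025,0.0113,0],
    [-0.075,0.0338,0],
    [-0.125,0.0563,0],
    [-0.175,0.0788,0],
    [-0.225,0.1013,0],
  ],
  twist=[0,0,0,0,0],
)

```text
time: 5.4
eef_pos: [532.4, 116.6, 309.8]
ee_rot: [0.73, 0.683, -0.0, -0.0]
contact_force: [0.1, 0.5, -1.9]
gripper_width: 45.0
grip_force: 41.3
```

In the tool's units: -0.17 m / 0.8 = -0.2125, -0.15 m / 0.8 = -0.1875.

Call:
apply_moves(
  jaw=[1,1,1,1,1],
  linear=[
    [-0.05,0.0225,0],
    [-0.1,0.045,0],
    [-0.15,0.0675,0],
    [-0.1875,0.085,0],
    [-0.2125,0.0963,0],
  ],
  twist=[0,0,0,0,0],
)

```text
time: 6.02
eef_pos: [597.8, -58.7, 309.7]
ee_rot: [0.731, 0.682, -0.001, -0.0]
contact_force: [-0.1, -0.6, -2.1]
gripper_width: 45.5
grip_force: 41.3
```

```bash
python3 - <<'E'
from h import *
go(P['longest'],222.5)
im=ctrl.get_image("wrist"); cv2.imwrite("pics/w2.png",im["frame"][:,:,::-1])
g=cv2.GaussianBlur(im["frame"],(3,3),0).max(2)
for a,c in blobs(g<45,200): print(a,c.round(1),at_z(im,c,12,True).round(1))
for n in("wrist",):
  for d in ctrl.outline_of(n,"pad_a"):
    ys,xs=np.nonzero(d["region"]); c=[xs.mean(),ys.mean()]; print("net pad",round(d["conf"],2),at_z(im,c,12,True).round(1),len(xs),np.round(c))
E
```

```text
at [597.8 -58.7 309.7] move m [-0.0401  0.0191  0.0872] twist -0.3 t 6.025 w 45.5 grip 41.3 F [-0.1 -0.6 -2.1]
3396 [342.8  55.4] [627.  57.]
3374 [342.7 145.8] [622.  -21.6]
50204 [317.6 332.8] [ 586.2 -222. ]
net pad 0.82 [636.  -90.8] 415 [362. 220.]
net pad 0.6 [626.8  57. ] 3493 [342.  55.]
net pad 0.57 [622.  -21.8] 3513 [343. 146.]
net pad 0.47 [632.4 108.1] 30 [344.   0.]
```

View pics/w2.png

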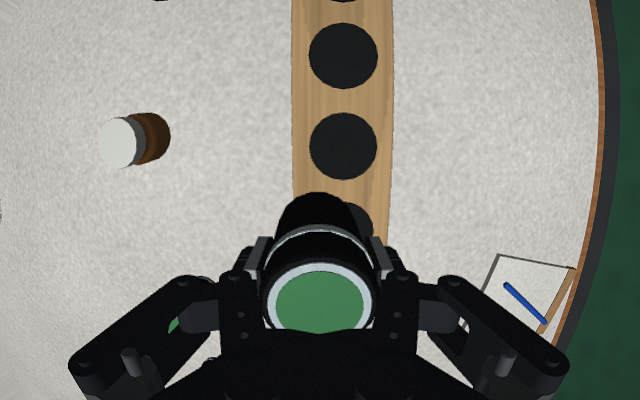

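The wrist view shows pads b and c clearly at (343,55) and (343,146). This agrees with the top camera, so the pad targets shift about 2 mm from the earlier averages. I'll move over pad d and lower.

In the tool's units: 0.068 m / 0.8 = 0.085, -0.0415 m / 0.8 = -0.0519.

Call:
apply_moves(
  jaw=[1,1,1,1,1],
  linear=[
    [-0.025,0.0125,0],
    [-0.0519,0.0263,0.0125],
    [-0.0519,0.0263,0.0375],
    [-0.0519,0.0263,0.0688],
    [-0.0519,0.0263,0.085],
  ],
  twist=[0,0,0,0,0],
)

```text
time: 6.75
eef_pos: [615.7, -100.3, 240.2]
ee_rot: [0.73, 0.683, -0.001, -0.001]
contact_force: [-0.3, -0.3, -1.7]
gripper_width: 45.2
grip_force: 41.3
```

```bash
sed -i "s/^P=.*/P=dict(longest=(616,-101.5),long=(621,-21.7),short=(626,57.8),shortest=(631,137.5))/" h.py; python3 - <<'E'
from h import *
go(P['longest'],224)
im=ctrl.get_image("side"); cv2.imwrite("pics/s2.png",cv2.resize(im["frame"][100:260,220:440,::-1],None,fx=3,fy=3))
E
```

```text
at [ 615.7 -100.3  240.2] move m [-0.0012  0.0004  0.0162] twist -0.2 t 6.75 w 45.2 grip 41.3 F [-0.3 -0.3 -1.7]
```

View pics/s2.png

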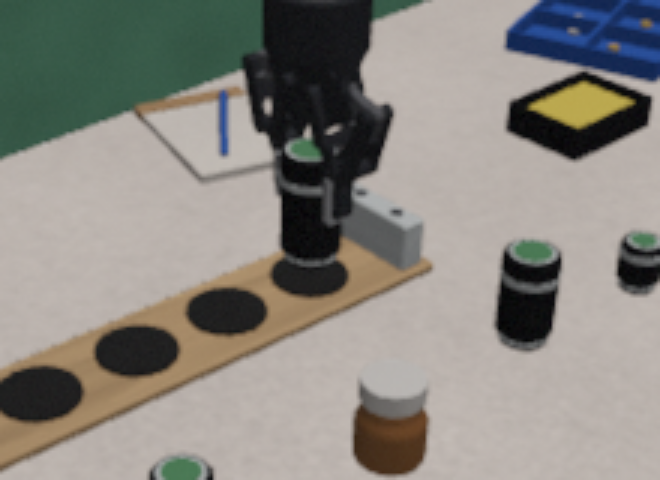

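The lens hangs upright about 16 mm above pad d. I'll lower it slowly.

In the tool's units: 0.0155 m / 0.8 = 0.0194, -0.0012 m / 0.8 = -0.0015.

Call:
apply_moves(
  jaw=[1,1,1,1,1],
  linear=[
    [-0.0015,0.0005,0.0075],
    [-0.0015,0.0005,0.0125],
    [-0.0015,0.0005,0.0163],
    [-0.0015,0.0005,0.0181],
    [-0.0015,0.0005,0.0194],
  ],
  twist=[0,0,0,0,0],
)

```text
time: 7.42
eef_pos: [616.3, -100.8, 226.9]
ee_rot: [0.73, 0.683, 0.0, 0.0]
contact_force: [0.4, 0.3, -2.9]
gripper_width: 45.2
grip_force: 41.3
```

In the tool's units: 0.002 m / 0.8 = 0.0025, 0.0015 m / 0.8 = 0.0019.

Call:
apply_moves(
  jaw=[1,1,1,1,1],
  linear=[
    [0,0,0.0006],
    [0,0,0.0013],
    [0,0,0.0019],
    [0,0,0.0025],
    [0,0,0.0025],
  ],
  twist=[0,0,0,0,0],
)

```text
time: 8.05
eef_pos: [616.2, -100.9, 224.6]
ee_rot: [0.73, 0.683, -0.0, -0.0]
contact_force: [1.1, 0.7, -2.5]
gripper_width: 45.0
grip_force: 41.3
```

In the tool's units: 0.002 m / 0.8 = 0.0025, 0.0015 m / 0.8 = 0.0019.

Call:
apply_moves(
  jaw=[1,1,1,1,1],
  linear=[
    [0,0,0.0006],
    [0,0,0.0013],
    [0,0,0.0019],
    [0,0,0.0025],
    [0,0,0.0025],
  ],
  twist=[0,0,0,0,0],
)

```text
time: 8.68
eef_pos: [616.2, -100.9, 223.7]
ee_rot: [0.73, 0.683, 0.0, 0.0]
contact_force: [-3.0, 0.7, 7.5]
gripper_width: 45.7
grip_force: 42.1
```

Call:
apply_moves(
  jaw=[0.4,0,-0.5,-1,-1],
  linear=[
    [0,0,0],
    [0,0,0],
    [0,0,0],
    [0,0,0],
    [0,0,0],
  ],
  twist=[0,0,0,0,0],
)

```text
time: 9.3
eef_pos: [616.3, -100.9, 222.5]
ee_rot: [0.73, 0.683, -0.0, -0.0]
contact_force: [0.2, 0.6, 0.0]
gripper_width: 85.2
grip_force: 0.0
```

In the tool's units: -0.12 m / 0.8 = -0.15, -0.11 m / 0.8 = -0.1375.

Call:
apply_moves(
  jaw=[-1,-1,-1,-1,-1],
  linear=[
    [0,0,-0.0188],
    [0,0,-0.0563],
    [0,0,-0.1],
    [0,0,-0.1375],
    [0,0,-0.15],
  ],
  twist=[0,0,0,0,0],
)

```text
time: 9.93
eef_pos: [616.6, -101.1, 345.6]
ee_rot: [0.73, 0.683, 0.001, 0.002]
contact_force: [-0.2, -0.7, -0.1]
gripper_width: 85.7
grip_force: 0.0
```

```bash
python3 - <<'E'
from h import *
go(L['long'],320)
im=ctrl.get_image("wrist")
for a,c in blobs(green(im["frame"]),30)[:6]: print(a,c.round(1),at_z(im,c,100,True).round(1))
E
```

```text
at [ 616.6 -101.1  345.6] move m [-0.0764 -0.1502  0.025 ] twist -0.2 t 9.925 w 85.7 grip 0.0 F [-0.2 -0.7 -0.1]
17249 [615.6 230.2] [ 954.2 -156.1]
1407 [315.  206.2] [ 615.9 -100.6]
436 [164.1 271.5] [ 480.4 -151.9]
```

Lens_longest stands at (615.9, −100.6). Next is lens_long.

In the tool's units: -0.15 m / 0.8 = -0.1875, -0.0764 m / 0.8 = -0.0955.

Call:
apply_moves(
  jaw=[-1,-1,-1,-1,-1],
  linear=[
    [-0.025,-0.05,0],
    [-0.05,-0.1,0.0125],
    [-0.075,-0.15,0.025],
    [-0.0955,-0.1875,0.0313],
    [-0.0955,-0.1875,0.0313],
  ],
  twist=[0,0,0,0,0],
)

```text
time: 10.6
eef_pos: [458.8, -168.2, 316.9]
ee_rot: [0.732, 0.682, -0.001, -0.001]
contact_force: [1.8, 0.2, 0.6]
gripper_width: 85.2
grip_force: 0.0
```

```bash
python3 - <<'E'
from h import *
im=ctrl.get_image("wrist")
for a,c in blobs(green(im["frame"]),30)[:6]: print(a,c.round(1),at_z(im,c,72,True).round(1))
go(L['long'],200)
E
```

```text
1120 [534.1 111.3] [ 639.1 -100.6]
1081 [323.7 205.4] [ 462.7 -167.1]
5897 [619.6 332.3] [ 905.7 -408.3]
240 [314.8 314.5] [ 448.9 -264.2]
at [ 460.6 -167.4  317.2] move m [0.0003 0.0012 0.1172] twist -0.3 t 10.65 w 85.6 grip 0.0 F [-0.2  0.9  0.8]
```

Call:
apply_moves(
  jaw=[-1,-1,-1,-1,-1],
  linear=[
    [0.0004,0.0019,0.0375],
    [0.0004,0.0019,0.075],
    [0.0004,0.0019,0.1125],
    [0.0004,0.0019,0.1463],
    [0.0004,0.0019,0.1463],
  ],
  twist=[0,0,0,0,0],
)

```text
time: 11.28
eef_pos: [463.3, -166.0, 198.9]
ee_rot: [0.73, 0.684, -0.001, -0.002]
contact_force: [-0.2, 0.2, 0.9]
gripper_width: 85.4
grip_force: 0.0
```

Call:
apply_moves(
  jaw=[0,0.5,1,1,1],
  linear=[
    [0,0,0],
    [0,0,0],
    [0,0,0],
    [0,0,0],
    [0,0,0],
  ],
  twist=[0,0,0,0,0],
)

```text
time: 11.9
eef_pos: [463.2, -166.9, 201.8]
ee_rot: [0.73, 0.683, 0.001, 0.001]
contact_force: [-1.4, 0.5, 4.9]
gripper_width: 41.1
grip_force: 39.8
```

```bash
python3 - <<'E'
from h import *
go(P['long'],320)
E
```

```text
at [ 463.2 -166.9  201.8] move m [ 0.1554  0.1479 -0.118 ] twist -0.2 t 11.9 w 41.1 grip 39.8 F [-1.4  0.5  4.9]
```

In the tool's units: -0.12 m / 0.8 = -0.15, -0.105 m / 0.8 = -0.1313.

Call:
apply_moves(
  jaw=[1,1,1,1,1],
  linear=[
    [0,0,-0.0125],
    [0,0,-0.05],
    [0,0,-0.0938],
    [0,0,-0.1313],
    [0,0,-0.15],
  ],
  twist=[0,0,0,0,0],
)

```text
time: 12.52
eef_pos: [462.9, -166.9, 323.2]
ee_rot: [0.73, 0.683, 0.001, 0.001]
contact_force: [0.3, 0.0, -1.8]
gripper_width: 41.3
grip_force: 41.1
```

In the tool's units: 0.1554 m / 0.8 = 0.1943, 0.148 m / 0.8 = 0.185.

Call:
apply_moves(
  jaw=[1,1,1,1,1],
  linear=[
    [0.025,0.025,0],
    [0.0688,0.065,0],
    [0.1188,0.1125,0],
    [0.1625,0.155,0],
    [0.1943,0.185,0],
  ],
  twist=[0,0,0,0,0],
)

```text
time: 13.15
eef_pos: [622.1, -19.5, 321.3]
ee_rot: [0.73, 0.684, 0.0, -0.0]
contact_force: [0.5, -0.5, -1.6]
gripper_width: 41.2
grip_force: 41.0
```

In the tool's units: 0.1 m / 0.8 = 0.125, 0.09 m / 0.8 = 0.1125.

Call:
apply_moves(
  jaw=[1,1,1,1,1],
  linear=[
    [0,0,0.0125],
    [0,0,0.0438],
    [0,0,0.0813],
    [0,0,0.1125],
    [0,0,0.125],
  ],
  twist=[0,0,0,0,0],
)

```text
time: 13.78
eef_pos: [619.8, -22.6, 219.5]
ee_rot: [0.731, 0.683, -0.001, -0.001]
contact_force: [-0.4, 0.1, -2.6]
gripper_width: 41.0
grip_force: 41.1
```

```bash
python3 - <<'E'
from h import *
go(P['long'],214)
E
```

```text
at [619.8 -22.6 219.5] move m [0.0009 0.0011 0.0055] twist -0.2 t 13.775 w 41.0 grip 41.1 F [-0.4  0.1 -2.6]
```

Call:
apply_moves(
  jaw=[1,1,1,1,1],
  linear=[
    [0.0006,0.0006,0.0025],
    [0.0006,0.0006,0.0044],
    [0.0006,0.0006,0.0063],
    [0.0006,0.0006,0.0075],
    [0.0006,0.0006,0.0081],
  ],
  twist=[0,0,0,0,0],
)

```text
time: 14.4
eef_pos: [621.6, -21.2, 214.4]
ee_rot: [0.73, 0.683, 0.0, 0.0]
contact_force: [-0.7, -0.8, -2.3]
gripper_width: 41.1
grip_force: 41.1
```

In the tool's units: 0.001 m / 0.8 = 0.0013, 0.0008 m / 0.8 = 0.001.

Call:
apply_moves(
  jaw=[1,1,1,1,1],
  linear=[
    [0,0,0.0005],
    [0,0,0.001],
    [0,0,0.0013],
    [0,0,0.0013],
    [0,0,0.0013],
  ],
  twist=[0,0,0,0,0],
)

```text
time: 15.02
eef_pos: [621.5, -21.2, 213.9]
ee_rot: [0.73, 0.683, 0.0, 0.0]
contact_force: [-2.6, -0.8, 5.7]
gripper_width: 41.6
grip_force: 41.6
```

Contact. Release, rise, and head to lens_short.

Call:
apply_moves(
  jaw=[0.4,0,-0.5,-1,-1],
  linear=[
    [0,0,0],
    [0,0,0],
    [0,0,0],
    [0,0,0],
    [0,0,0],
  ],
  twist=[0,0,0,0,0],
)

```text
time: 15.65
eef_pos: [621.7, -21.2, 213.1]
ee_rot: [0.73, 0.683, 0.0, 0.0]
contact_force: [-0.2, -0.9, 0.8]
gripper_width: 85.1
grip_force: 0.0
```

Call:
apply_moves(
  jaw=[-1,-1,-1,-1,-1],
  linear=[
    [0,0,-0.0188],
    [0,0,-0.0563],
    [0,0,-0.1],
    [0,0,-0.1375],
    [0,0,-0.15],
  ],
  twist=[0,0,0,0,0],
)

```text
time: 16.27
eef_pos: [621.9, -21.4, 336.1]
ee_rot: [0.73, 0.683, 0.002, 0.001]
contact_force: [-0.3, 0.0, 0.7]
gripper_width: 85.8
grip_force: 0.0
```

```bash
python3 - <<'E'
from h import *
im=ctrl.get_image("wrist")
for a,c in blobs(green(im["frame"]),30)[:6]: print(a,c.round(1),at_z(im,c,84,True).round(1))
go(L['short'],310)
E
```

```text
16983 [615.8 231. ] [970.9 -81.4]
363 [128.3  18.4] [480.6 144.8]
1016 [315.9 204.4] [621.9 -21.5]
973 [315.2 304.9] [ 614.9 -112.4]
at [621.9 -21.4 336.2] move m [ 0.1673 -0.1715  0.0255] twist -0.2 t 16.325 w 85.3 grip 0.0 F [ 0.8 -1.   0.6]
```

In the tool's units: -0.1715 m / 0.8 = -0.2144, 0.1673 m / 0.8 = 0.2091.

Call:
apply_moves(
  jaw=[-1,-1,-1,-1,-1],
  linear=[
    [0.0438,-0.045,0],
    [0.1,-0.1025,0.0125],
    [0.1563,-0.16,0.025],
    [0.2091,-0.2144,0.0313],
    [0.2091,-0.2144,0.0313],
  ],
  twist=[0,0,0,0,0],
)

```text
time: 16.95
eef_pos: [458.1, 160.9, 307.1]
ee_rot: [0.728, 0.686, -0.001, -0.002]
contact_force: [0.4, -1.6, 1.0]
gripper_width: 85.6
grip_force: 0.0
```

```bash
python3 - <<'E'
from h import *
im=ctrl.get_image("wrist")
for a,c in blobs(green(im["frame"]),30)[:6]: print(a,c.round(1),at_z(im,c,56,True).round(1))
go(L['short'],190)
E
```

```text
741 [325.  209.8] [462.5 156.6]
5170 [620.  339.4] [ 935.2 -102.8]
196 [485.5 373.8] [642.6 -61.5]
at [459.7 159.3 307.5] move m [-0.0021  0.0028  0.1174] twist 0.1 t 17.0 w 85.0 grip 0.0 F [ 0.1 -0.2 -0.2]
```

In the tool's units: 0.118 m / 0.8 = 0.1475, 0.09 m / 0.8 = 0.1125.

Call:
apply_moves(
  jaw=[-1,-1,-1,-1,-1],
  linear=[
    [-0.0004,0.0004,0.0375],
    [-0.0004,0.0004,0.075],
    [-0.0004,0.0004,0.1125],
    [-0.0004,0.0004,0.1475],
    [-0.0004,0.0004,0.1475],
  ],
  twist=[0,0,0,0,0],
)

```text
time: 17.62
eef_pos: [462.1, 155.4, 188.4]
ee_rot: [0.731, 0.682, -0.002, -0.0]
contact_force: [-0.1, 0.2, -0.1]
gripper_width: 85.5
grip_force: 0.0
```

Call:
apply_moves(
  jaw=[0,0.5,1,1,1],
  linear=[
    [0,0,0],
    [0,0,0],
    [0,0,0],
    [0,0,0],
    [0,0,0],
  ],
  twist=[0,0,0,0,0],
)

```text
time: 18.25
eef_pos: [462.2, 156.8, 191.3]
ee_rot: [0.73, 0.683, 0.001, 0.0]
contact_force: [-0.6, -1.0, 5.5]
gripper_width: 36.6
grip_force: 39.6
```

```bash
python3 - <<'E'
from h import *
go(P['short'],300)
E
```

```text
at [462.2 156.8 191.3] move m [-0.0878  0.1702 -0.1085] twist -0.2 t 18.25 w 36.6 grip 39.6 F [-0.6 -1.   5.5]
```

In the tool's units: -0.12 m / 0.8 = -0.15, -0.105 m / 0.8 = -0.1313.

Call:
apply_moves(
  jaw=[1,1,1,1,1],
  linear=[
    [0,0,-0.0125],
    [0,0,-0.05],
    [0,0,-0.0938],
    [0,0,-0.1313],
    [0,0,-0.15],
  ],
  twist=[0,0,0,0,0],
)

```text
time: 18.88
eef_pos: [461.9, 156.8, 312.7]
ee_rot: [0.73, 0.683, 0.001, 0.0]
contact_force: [0.5, 0.3, -1.4]
gripper_width: 36.8
grip_force: 40.3
```

In the tool's units: 0.1702 m / 0.8 = 0.2128, 0.145 m / 0.8 = 0.1813.

Call:
apply_moves(
  jaw=[1,1,1,1,1],
  linear=[
    [-0.0125,0.025,0],
    [-0.04,0.0775,0],
    [-0.0675,0.13,0],
    [-0.0938,0.1813,0],
    [-0.1098,0.2128,0],
  ],
  twist=[0,0,0,0,0],
)

```text
time: 19.5
eef_pos: [628.0, 54.8, 309.4]
ee_rot: [0.731, 0.682, -0.0, 0.001]
contact_force: [0.6, -0.3, -1.4]
gripper_width: 37.2
grip_force: 40.4
```

In the tool's units: 0.1 m / 0.8 = 0.125, 0.09 m / 0.8 = 0.1125.

Call:
apply_moves(
  jaw=[1,1,1,1,1],
  linear=[
    [0,0,0.0125],
    [0,0,0.0438],
    [0,0,0.0813],
    [0,0,0.1125],
    [0,0,0.125],
  ],
  twist=[0,0,0,0,0],
)

```text
time: 20.12
eef_pos: [624.8, 58.0, 208.0]
ee_rot: [0.73, 0.683, -0.002, -0.001]
contact_force: [0.5, 0.3, -0.9]
gripper_width: 36.5
grip_force: 40.5
```

```bash
python3 - <<'E'
from h import *
im=ctrl.get_image("wrist")
go(P['short'],203.3)
E
```

```text
at [624.9  58.  207.7] move m [-0.0001  0.0012  0.0044] twist -0.2 t 20.175 w 36.8 grip 40.5 F [-1.3 -0.5 -2.7]
```

In the tool's units: 0.0065 m / 0.8 = 0.0081, 0.002 m / 0.8 = 0.0025.

Call:
apply_moves(
  jaw=[1,1,1,1,1],
  linear=[
    [0,0.0006,0.0025],
    [0,0.0006,0.0044],
    [0,0.0006,0.0063],
    [0,0.0006,0.0075],
    [0,0.0006,0.0081],
  ],
  twist=[0,0,0,0,0],
)

```text
time: 20.8
eef_pos: [626.4, 57.8, 203.8]
ee_rot: [0.73, 0.683, 0.0, 0.0]
contact_force: [0.8, -0.2, -1.9]
gripper_width: 36.7
grip_force: 40.5
```

In the tool's units: 0.001 m / 0.8 = 0.0013, 0.0008 m / 0.8 = 0.001.

Call:
apply_moves(
  jaw=[1,1,1,1,1],
  linear=[
    [0,0,0.0005],
    [0,0,0.001],
    [0,0,0.0013],
    [0,0,0.0013],
    [0,0,0.0013],
  ],
  twist=[0,0,0,0,0],
)

```text
time: 21.42
eef_pos: [626.3, 57.8, 203.4]
ee_rot: [0.73, 0.683, 0.0, 0.0]
contact_force: [-2.6, -0.3, 5.2]
gripper_width: 36.8
grip_force: 41.1
```

Call:
apply_moves(
  jaw=[0.4,0,-0.5,-1,-1],
  linear=[
    [0,0,0],
    [0,0,0],
    [0,0,0],
    [0,0,0],
    [0,0,0],
  ],
  twist=[0,0,0,0,0],
)

```text
time: 22.05
eef_pos: [626.4, 57.8, 202.6]
ee_rot: [0.73, 0.683, -0.0, 0.0]
contact_force: [0.4, 0.6, -0.8]
gripper_width: 85.4
grip_force: 0.0
```

In the tool's units: -0.12 m / 0.8 = -0.15, -0.11 m / 0.8 = -0.1375.

Call:
apply_moves(
  jaw=[-1,-1,-1,-1,-1],
  linear=[
    [0,0,-0.0188],
    [0,0,-0.0563],
    [0,0,-0.1],
    [0,0,-0.1375],
    [0,0,-0.15],
  ],
  twist=[0,0,0,0,0],
)

```text
time: 22.68
eef_pos: [626.8, 57.7, 325.7]
ee_rot: [0.73, 0.683, 0.002, 0.001]
contact_force: [-0.2, 0.0, 0.1]
gripper_width: 85.3
grip_force: 0.0
```

```bash
python3 - <<'E'
from h import *
im=ctrl.get_image("wrist")
for a,c in blobs(green(im["frame"]),30)[:6]: print(a,c.round(1),at_z(im,c,68,True).round(1))
go(L['shortest'],310)
E
```

```text
16599 [616.2 232.4] [985.9  -7.3]
712 [316.2 202.5] [626.9  57.5]
722 [316.8 301.2] [621.1 -33.1]
at [626.7  57.8 325.7] move m [-0.3571 -0.1574  0.0148] twist -0.2 t 22.725 w 85.5 grip 0.0 F [ 0.4 -0.3  0.2]
```

In the tool's units: -0.21 m / 0.8 = -0.2625, -0.165 m / 0.8 = -0.2063.

Call:
apply_moves(
  jaw=[-1,-1,-1,-1,-1],
  linear=[
    [-0.0375,-0.0175,0],
    [-0.0938,-0.0413,0],
    [-0.15,-0.0663,0],
    [-0.2063,-0.0913,0],
    [-0.2625,-0.1163,0],
  ],
  twist=[0,0,0,0,0],
)

```text
time: 23.35
eef_pos: [518.4, -146.7, 321.9]
ee_rot: [0.73, 0.683, -0.0, -0.001]
contact_force: [0.6, -0.2, -0.4]
gripper_width: 85.5
grip_force: 0.0
```

In the tool's units: -0.147 m / 0.8 = -0.1838, -0.13 m / 0.8 = -0.1625.

Call:
apply_moves(
  jaw=[-1,-1,-1,-1,-1],
  linear=[
    [-0.0563,-0.025,0],
    [-0.1125,-0.05,0],
    [-0.1625,-0.0719,0],
    [-0.1838,-0.0806,0],
    [-0.1838,-0.0806,0],
  ],
  twist=[0,0,0,0,0],
)

```text
time: 23.98
eef_pos: [444.9, -288.4, 322.2]
ee_rot: [0.731, 0.682, -0.0, -0.0]
contact_force: [0.6, 0.2, -0.2]
gripper_width: 85.6
grip_force: 0.0
```

```bash
python3 - <<'E'
from h import *
im=ctrl.get_image("wrist")
for a,c in blobs(green(im["frame"]),30)[:6]: print(a,c.round(1),at_z(im,c,40,True).round(1))
go(L['shortest'],178)
E
```

```text
410 [319.9 193.2] [ 446.8 -288. ]
5826 [619.6 333. ] [ 974.4 -585.6]
at [ 445.8 -287.1  322.2] move m [-0.0011  0.0002  0.1442] twist -0.2 t 24.025 w 85.5 grip 0.0 F [-0.2  0.7 -0.9]
```

Call:
apply_moves(
  jaw=[-1,-1,-1,-1,-1],
  linear=[
    [-0.0006,0.0009,0.05],
    [-0.0006,0.0009,0.1],
    [-0.0006,0.0009,0.1438],
    [-0.0006,0.0009,0.1688],
    [-0.0006,0.0009,0.1763],
  ],
  twist=[0,0,0,0,0],
)

```text
time: 24.65
eef_pos: [446.9, -286.2, 180.3]
ee_rot: [0.729, 0.684, 0.0, -0.001]
contact_force: [-0.1, -0.5, 0.2]
gripper_width: 85.5
grip_force: 0.0
```

Call:
apply_moves(
  jaw=[0,0.5,1,1,1],
  linear=[
    [0,0,0],
    [0,0,0],
    [0,0,0],
    [0,0,0],
    [0,0,0],
  ],
  twist=[0,0,0,0,0],
)

```text
time: 25.28
eef_pos: [446.3, -288.5, 182.7]
ee_rot: [0.73, 0.683, 0.0, 0.001]
contact_force: [0.2, 0.8, 6.7]
gripper_width: 32.6
grip_force: 39.6
```

```bash
python3 - <<'E'
from h import *
go(P['shortest'],300)
E
```

```text
at [ 446.3 -288.5  182.7] move m [ 0.4373  0.156  -0.1173] twist -0.2 t 25.275 w 32.6 grip 39.6 F [0.2 0.8 6.7]
```

In the tool's units: -0.13 m / 0.8 = -0.1625, -0.115 m / 0.8 = -0.1438.

Call:
apply_moves(
  jaw=[1,1,1,1,1],
  linear=[
    [0,0,-0.0125],
    [0,0,-0.0563],
    [0,0,-0.1063],
    [0,0,-0.1438],
    [0,0,-0.1625],
  ],
  twist=[0,0,0,0,0],
)

```text
time: 25.9
eef_pos: [446.0, -288.6, 313.8]
ee_rot: [0.73, 0.683, 0.0, 0.001]
contact_force: [0.3, 0.5, -1.5]
gripper_width: 32.8
grip_force: 40.0
```

Call:
apply_moves(
  jaw=[1,1,1,1,1],
  linear=[
    [0.0313,0.0113,0],
    [0.0875,0.0313,0],
    [0.15,0.0538,0],
    [0.2125,0.0763,0],
    [0.275,0.0981,0],
  ],
  twist=[0,0,0,0,0],
)

```text
time: 26.52
eef_pos: [539.3, -72.6, 311.3]
ee_rot: [0.73, 0.683, -0.0, -0.0]
contact_force: [2.0, -0.5, -1.0]
gripper_width: 32.8
grip_force: 40.0
```

In the tool's units: 0.2173 m / 0.8 = 0.2716, 0.195 m / 0.8 = 0.2438.

Call:
apply_moves(
  jaw=[1,1,1,1,1],
  linear=[
    [0.0625,0.0225,0],
    [0.125,0.0444,0],
    [0.1875,0.0669,0],
    [0.2438,0.0875,0],
    [0.2716,0.0969,0],
  ],
  twist=[0,0,0,0,0],
)

```text
time: 27.15
eef_pos: [631.1, 141.1, 310.6]
ee_rot: [0.729, 0.684, -0.0, -0.001]
contact_force: [0.0, -0.4, -0.7]
gripper_width: 32.7
grip_force: 40.0
```

```bash
python3 - <<'E'
from h import *
im=ctrl.get_image("wrist")
go(P['shortest'],194.5)
E
```

```text
at [631.5 143.6 310.5] move m [-0.0065 -0.      0.116 ] twist 0.1 t 27.2 w 32.4 grip 40.0 F [ 1.4  3.5 -1.4]
```

In the tool's units: 0.11 m / 0.8 = 0.1375, 0.1 m / 0.8 = 0.125.

Call:
apply_moves(
  jaw=[1,1,1,1,1],
  linear=[
    [0,0,0.0125],
    [0,0,0.0563],
    [0,0,0.1],
    [0,0,0.125],
    [0,0,0.1375],
  ],
  twist=[0,0,0,0,0],
)

```text
time: 27.82
eef_pos: [630.1, 135.5, 199.8]
ee_rot: [0.731, 0.682, -0.002, -0.0]
contact_force: [-0.3, 0.1, -0.5]
gripper_width: 32.8
grip_force: 40.0
```

```bash
python3 - <<'E'
from h import *
im=ctrl.get_image("top")
go(P['shortest'],194.5)
E
```

```text
at [630.1 135.8 199.3] move m [0.0018 0.0008 0.0048] twist -0.3 t 27.875 w 32.8 grip 40.0 F [-0.3  0.2 -2.2]
```

Call:
apply_moves(
  jaw=[1,1,1,1,1],
  linear=[
    [0,0,0.0025],
    [0,0,0.0044],
    [0,0,0.0063],
    [0,0,0.0075],
    [0,0,0.0081],
  ],
  twist=[0,0,0,0,0],
)

```text
time: 28.5
eef_pos: [630.9, 137.6, 195.3]
ee_rot: [0.73, 0.683, 0.0, 0.0]
contact_force: [-0.4, 0.4, -1.6]
gripper_width: 33.0
grip_force: 40.0
```

Call:
apply_moves(
  jaw=[1,1,1,1,1],
  linear=[
    [0,0,0.0005],
    [0,0,0.001],
    [0,0,0.0013],
    [0,0,0.0013],
    [0,0,0.0013],
  ],
  twist=[0,0,0,0,0],
)

```text
time: 29.12
eef_pos: [630.9, 137.6, 194.8]
ee_rot: [0.73, 0.683, 0.0, 0.0]
contact_force: [-2.3, -0.6, 4.4]
gripper_width: 32.6
grip_force: 40.6
```

Call:
apply_moves(
  jaw=[0.4,0,-0.5,-1,-1],
  linear=[
    [0,0,0],
    [0,0,0],
    [0,0,0],
    [0,0,0],
    [0,0,0],
  ],
  twist=[0,0,0,0,0],
)

```text
time: 29.75
eef_pos: [630.9, 137.5, 194.1]
ee_rot: [0.73, 0.683, -0.0, -0.0]
contact_force: [-0.1, 0.8, -0.3]
gripper_width: 85.3
grip_force: 0.0
```

In the tool's units: -0.14 m / 0.8 = -0.175, -0.12 m / 0.8 = -0.15.

Call:
apply_moves(
  jaw=[-1,-1,-1,-1,-1],
  linear=[
    [0,0,-0.0188],
    [0,0,-0.0563],
    [0,0,-0.1063],
    [0,0,-0.15],
    [0,0,-0.175],
  ],
  twist=[0,0,0,0,0],
)

```text
time: 30.38
eef_pos: [631.1, 137.4, 337.7]
ee_rot: [0.73, 0.683, 0.002, 0.001]
contact_force: [0.4, 0.0, -0.1]
gripper_width: 85.4
grip_force: 0.0
```

In the tool's units: -0.14 m / 0.8 = -0.175, -0.13 m / 0.8 = -0.1625.

Call:
apply_moves(
  jaw=[-1,-1,-1,-1,-1],
  linear=[
    [0.025,-0.025,0],
    [0.075,-0.075,0],
    [0.125,-0.125,0],
    [0.1625,-0.1625,0],
    [0.175,-0.175,0],
  ],
  twist=[0,0,0,0,0],
)

```text
time: 31.0
eef_pos: [498.5, 289.1, 335.3]
ee_rot: [0.729, 0.685, 0.001, -0.001]
contact_force: [0.5, -0.3, 0.9]
gripper_width: 85.5
grip_force: 0.0
```

Call:
apply_moves(
  jaw=[-1,-1,-1,-1,-1],
  linear=[
    [0,0,0],
    [0,0,0],
    [0,0,0],
    [0,0,0],
    [0,0,0],
  ],
  twist=[0,0,0,0,0],
)

```text
time: 31.62
eef_pos: [500.9, 286.1, 334.1]
ee_rot: [0.731, 0.683, -0.0, 0.0]
contact_force: [0.1, 0.5, 0.3]
gripper_width: 85.4
grip_force: 0.0
```

```bash
python3 - <<'E'
from h import *
for n in("top","side"):
    im=ctrl.get_image(n)
    for a,c in blobs(green(im["frame"]),20):
        o=[(k,at_z(im,c,h+12).round(1)) for k,h in H.items()]
        for k,p in o:
            if np.hypot(*(p-P[k[5:]]))<25: print(n,k,p,"target",P[k[5:]])
    cv2.imwrite(f"pics/{n}9.png",cv2.resize(im["frame"][100:260,200:460,::-1],None,fx=3,fy=3))
E
```

```text
top lens_shortest [630.9 138.2] target (631, 137.5)
top lens_short [626.8  57.5] target (626, 57.8)
top lens_long [621.4 -21.9] target (621, -21.7)
top lens_longest [ 615.4 -101.6] target (616, -101.5)
side lens_longest [614.1 -99.9] target (616, -101.5)
side lens_long [621.2 -20.5] target (621, -21.7)
side lens_short [626.5  58.7] target (626, 57.8)
side lens_shortest [631.3 138.7] target (631, 137.5)
```

View pics/side9.png

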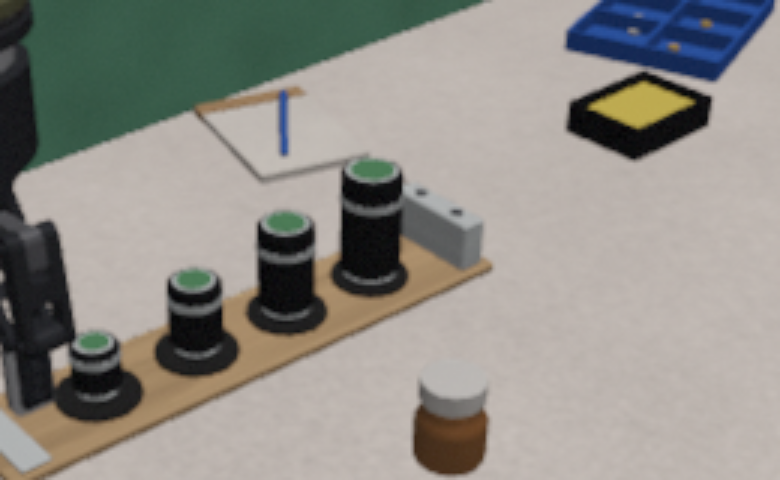

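View pics/top9.png

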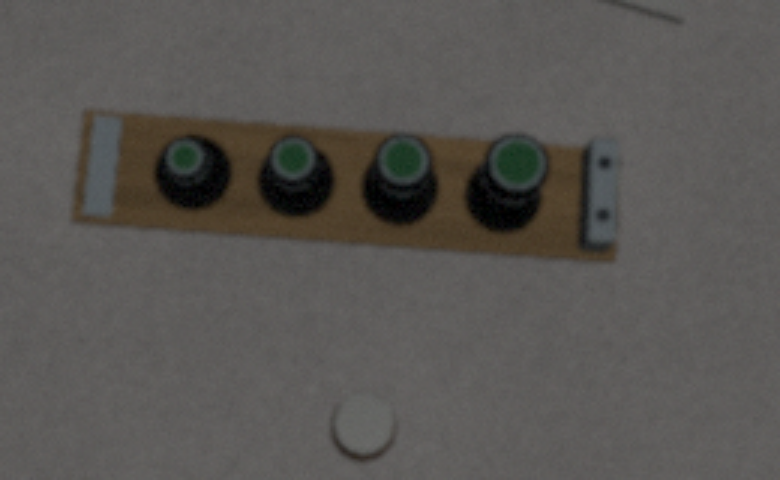

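All four lenses stand upright and centred on their pads in the right order. The jar hasn't moved and the arm is clear, so I'm handing in.

```bash
python3 -c "
from workcell import ctrl
print(ctrl.finish_job())"
```

```text
the job is handed in; nothing more can be done
None
```

I handed the job in at about 32 s: all four lenses stand upright on their pads, tallest next to the end stop down to shortest, each about 2 mm or less from my measured pad centre. The jar was untouched. The hand-in call returned no verdict.

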